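# Clear the recipe folder and turn its leaf

### The arm

A 6-joint arm with a two-finger parallel gripper is mounted at the origin on a cart in front of the work surface, level with it; the furniture and walls round the work are solid. World frame = base frame: x ahead of the robot, y to its left, z up, the work surface at z = 0. Lengths are in m, angles in degrees, forces in N, time in s.
With the tool pointing down it reaches from about 0.35 to 0.875 m from the base axis. Payload 4.2 kg.
Tool frame: the origin (TCP) lies between the finger pads; the fingertips stand 8 mm ahead of it and the grasp point (between the pads) lies 11 mm behind it; x points along the fingers, y is the direction in which the jaws open and shut, and the axes are right-handed (so a half turn about x gives the same grasp; the last joint's range is limited). The gripper opens to 87 mm and grips with 3 to 60 N. Pads are 19 mm wide; open, the fingers measure 117 mm over their backs; the gripper's body (75 mm by 190 mm) begins 51 mm behind the grasp point.
Start: joints at [-55.772, 22.042, 0.453, 0, -68.411, -14.817], TCP at [0.208, -0.589, 0.231] pointing down, gripper open.
Joint ranges: [-179.83, 179.83], [-69.29, 118.12], [-61.27, 80.66], [-181.25, 117.63], [-171.15, -9.14], [-177.46, 177.46]. Speed limits (degrees/s): [159.86, 159.86, 180, 180, 180, 180].

### API

Orientations are given as a 3x3 rotation matrix whose columns are the frame's x, y, z axes.
In Python, from station import r gives the robot as it stands. The module is installed in compiled form; this text tells all that it offers.
- The arm moves only by the tool move_arm, never from a script. Its argument "increments" is one flat list of numbers, 7 for each row, row after row: the turn, a rotation vector about the tool's x, y, z in degrees, then the shift along the tool's x, y, z in m, then the finger opening in m, from 0 to 0.087. A call has 1 to 12 rows; each row is the pose to reach, as a shift and turn from the pose commanded when the call began, along the tool's axes at that moment; what a row does not reach only later rows make up. A row lasts 1/12 s, in which the tool goes at most 41.7 mm and 7.16 degrees, less where a joint would pass 70% of its speed; a pose out of reach is approached as far as the arm can. A call with a gripper value outside its range is refused whole. The fingers move at their own pace and stop on an object; the grip force is fixed at half the most. Time passes only in rows, so rows that repeat a pose let the fingers close. It gives the time, the measured TCP pose, the force and the opening at its end, in the units of the state.
- r.sense(): the state, without advancing time (a new reading comes with each control period).
- r.capture(name): name is "scene" or "top" or "wrist"; returns the picture (420x560x3 uint8, red, green, blue); there is no depth.
- r.calibration(name): a dict with "fx", "fy", "cx", "cy" (pixels), "rvec" (rotation vector, rad) and "tvec" (3), from world to camera coordinates, as OpenCV has them; the wrist camera has in their place "tool_from_camera" (4x4, takes a point from camera to tool coordinates, whose origin is the TCP and whose axes are the tool frame's). Camera axes: x right, y down, z forward; pixel columns grow to the right and rows downward; lengths in m; the calibration is good to about 2 mm. A picture is of the moment at which its call begins: read the wrist's pose just before it. calibration takes no time and is no camera call.
- r.finish_job(): hands the job in, once; it reports no verdict.
The state is a dict: "time_s": time; "joints": joint angles; "joint_velocities": joint speeds; "effort": joint torques, N m; "tcp_pos": TCP position; "ee_rot": TCP orientation; "wrist_force": force on the tool from outside, world axes, zero at the start; "moment": the same for the moment, N m; "gripper_width": opening from 0.0 (shut) to 1.0 (fully open).
Only numpy, scipy, OpenCV 4.12 (cv2) and the standard library are available. Lean on these libraries where they do the work, as an engineer would, in place of code of your own. Each camera call takes 0.05 s, during which the arm holds its last target.

### The job

A recipe folder lies open on the worktop with its stiff board leaf half raised from the right-hand page and a low tin standing on the left-hand page. With the closed fingertips only, gripping and lifting nothing, first push the tin sideways off the folder so that it stands upright on the worktop; then push the leaf by its free edge up and over the spine and gently press it down until it lies flat on the left-hand page. Leave the other things where they are.

Things in the scene. Friction and masses are not known exactly. Their poses are not given: they have to be found in the camera images.
- folder: Open recipe folder, fixed: 316 mm across both covers (its y), 200 mm along the spine (its x). Origin on the worktop under the spine's middle; x along the spine away from the robot, y to the left-hand page, z up. Both pages' tops are 7 mm above the worktop, 10 to 152 mm from the spine, 186 mm long; cover edge at 158 mm. Spine hinge: steel barrel 9 mm thick, its axis 9.5 mm above the worktop.
- leaf (a joint): Leaf angle about the spine axis (rad): 0 flat on the right-hand page (folder -y), pi/2 upright, pi flat on the left-hand page (+y), its end stop. Brown board with a paper sheet on both faces, 3 mm thick, 180 mm along the spine, reaching 150 mm from the axis (in its mid plane), about 80 g. Stiff hinge: it stays at any angle and does not fall; about 1 N across its free edge swings it.
- leaf_tab (a point): Outer end of the tab in the middle of the leaf's free edge, 162 mm from the spine axis, in the mid plane; the tab is 45 mm wide (along the spine), 12 mm beyond the edge, 3 mm thick. It moves with the leaf.
- tuna_tin: Low round food tin, 86 mm diameter, 40 mm high, about 0.23 kg, loose, standing on the left-hand page. Origin at the centre of its underside, z along its axis.
- spice_jar: Bystander: spice jar, 41 mm diameter, 105 mm high, standing behind the left-hand page. Origin at the centre of its underside.
- lemon: Bystander: lemon, 78x55x56 mm, behind the right-hand page. Origin at the centre of its underside.
- clothes_peg: Bystander: clothes peg, 15x72x12 mm, lying by the right-hand page's outer edge, towards the robot. Origin at the centre of its underside, y along it.
- garlic: Bystander: garlic bulb, 60x57x58 mm, at the back left. Origin at the centre of its underside.
- tape_roll: Bystander: roll of tape lying flat, 96 mm across, 25 mm high, at the right. Origin at the centre of its underside.
- mug: Bystander: mug with handle, 86x116x90 mm, at the back right. Origin at the centre of its underside.
Mind the look-alikes: they are no part of the job. Leave any black look-alike of the tuna_tin alone.

How it is judged:
By the outcome, as a careful person would: the job done as asked, in the order asked, and still so for the second after the job is handed in, with the robot touching nothing.
It also fails if it takes over 58 s, if anything falls off the work surface, if the arm or the gripper's body presses on something with over 40 N, if the wrist force passes 120 N, or if a joint passes its speed limit or range.

## Working session

There is one attempt and no reset: what is moved stays moved. The work goes in short steps, Python scripts to look and compute and a tool call to move; the robot and the scene stay as the last step left them, time stands still between calls to the robot, and variables do not carry over. Pictures are saved under pics/ and viewed, and the job is handed in when it is done.

Besides the shell and the picture viewer there is one more tool, called after "Emit:" by a JSON object that holds its "fn" and its "kwargs". move_arm: Moves the arm, as the interface text tells. Its arguments: {"type":"object","properties":{"increments":{"type":"array","items":{"type":"number"}}},"required":["increments"]}

```bash
mkdir -p pics; ls; python3 - <<'E'
from station import r
import cv2
for n in ["scene","top","wrist"]:
    c=r.calibration(n);print(n,c)
    cv2.imwrite(f"pics/{n}0.png",r.capture(n)[:,:,::-1])
print(r.sense())
E
```

```text
pics
scene {'fx': 484.7017046560417, 'fy': 484.7017046560417, 'cx': 272.974514006329, 'cy': 207.73902260361064, 'rvec': array([ 0.82704714, -2.40567435,  1.25083847]), 'tvec': array([0.43046024, 0.22693469, 1.17194645])}
top {'fx': 427.44937530732216, 'fy': 427.44937530732216, 'cx': 283.76983611878694, 'cy': 208.96638151932538, 'rvec': array([ 2.16475215, -2.18104917,  0.104099  ]), 'tvec': array([0.01038308, 0.54367619, 1.05142946])}
wrist {'fx': 306.1503753122063, 'fy': 306.1503753122063, 'cx': 277.67822890019795, 'cy': 208.1017873434921, 'tool_from_camera': array([[ 1.01203089e-03, -2.43846733e-01,  9.69813254e-01,
        -1.54866673e-01],
       [ 9.99999203e-01,  9.79380354e-04, -7.97278631e-04,
        -2.34621470e-04],
       [-7.55402258e-04,  9.69813287e-01,  2.43847530e-01,
        -6.69158088e-02],
       [ 0.00000000e+00,  0.00000000e+00,  0.00000000e+00,
         1.00000000e+00]])}
{'time_s': 0.15, 'joints': array([-5.57715949e+01,  2.20807836e+01,  3.97836528e-01, -2.01280548e-02,
       -6.84139260e+01, -1.48172462e+01]), 'joint_velocities': array([-0.05746453, -0.05002605,  0.18782693,  0.02148435,  0.01270517,
        0.06628206]), 'effort': array([-7.21479955e-04, -3.91053021e+01,  1.87587923e+01,  4.22232628e+00,
        1.24056096e-02, -1.32921050e-04]), 'tcp_pos': array([ 0.20758143, -0.58904021,  0.22971102]), 'ee_rot': array([[-6.80940014e-04, -3.32222082e-01,  9.43200946e-01],
       [ 1.58164556e-03,  9.43199627e-01,  3.32222759e-01],
       [-9.99998517e-01,  1.71803336e-03, -1.16804785e-04]]), 'wrist_force': array([ 0.03348168, -0.62913742, -0.03382782]), 'moment': array([ 0.03820561,  0.03080711, -0.02070063]), 'gripper_width': 1.0005376691595178}
```

View pics/scene0.png

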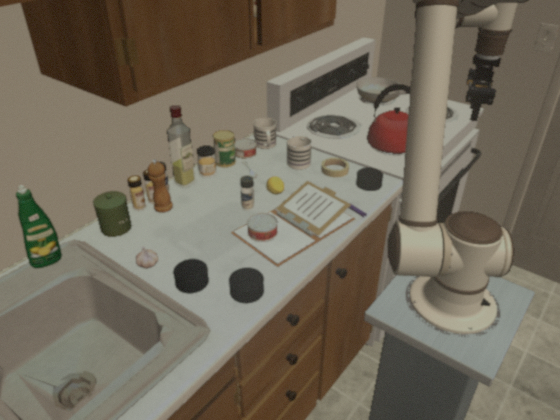

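View pics/top0.png

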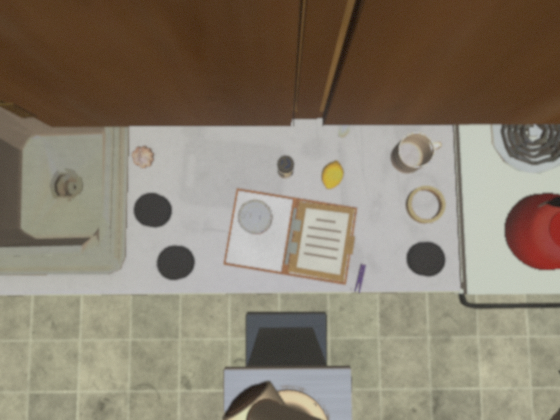

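```bash
python3 - <<'E'
import cv2
a=cv2.imread("pics/top0.png")[120:300,120:380];cv2.imwrite("pics/top0z.png",cv2.resize(a,None,fx=3,fy=3,interpolation=cv2.INTER_CUBIC))
a=cv2.imread("pics/scene0.png")[130:290,180:390];cv2.imwrite("pics/scene0z.png",cv2.resize(a,None,fx=3.7,fy=3.7,interpolation=cv2.INTER_CUBIC))
E
```

```text
(no output)
```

View pics/top0z.png

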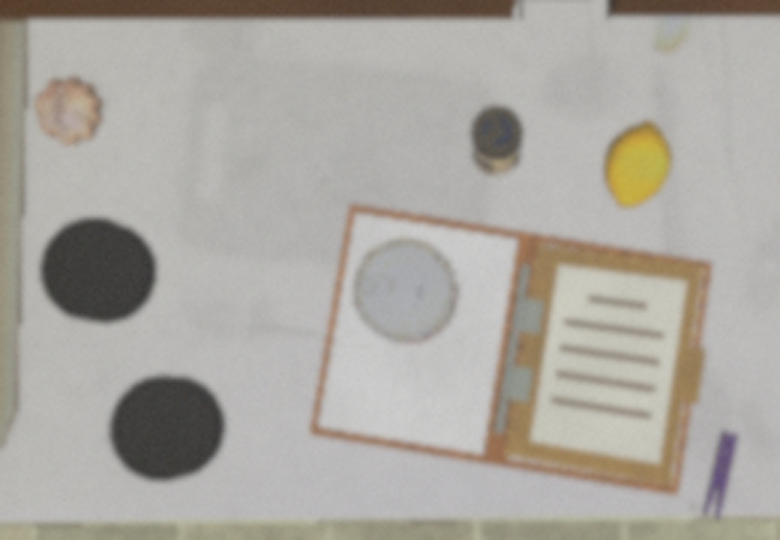

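View pics/scene0z.png

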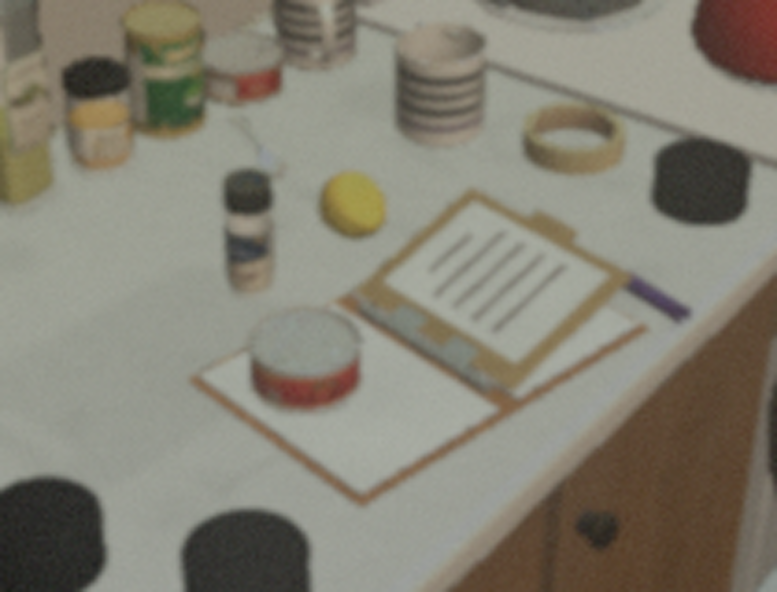

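```bash
cat > h.py <<'E'
import numpy as np,cv2
from station import r
def cam(n):
    c=r.calibration(n);R=cv2.Rodrigues(c["rvec"])[0];t=c["tvec"]
    K=np.array([[c["fx"],0,c["cx"]],[0,c["fy"],c["cy"]],[0,0,1]]);return K,R,t
def ray(n,uv):
    K,R,t=cam(n);return -R.T@t,R.T@np.linalg.inv(K)@np.array([uv[0],uv[1],1.])
def plane(n,uv,z):
    o,d=ray(n,uv);return o+d*(z-o[2])/d[2]
def proj(n,p):
    K,R,t=cam(n);q=K@(R@np.array(p)+t);return q[:2]/q[2]
def tri(uv1,uv2,a="top",b="scene"):
    K,R,t=cam(a);P1=K@np.c_[R,t];K,R,t=cam(b);P2=K@np.c_[R,t]
    X=cv2.triangulatePoints(P1,P2,np.array(uv1,float).reshape(2,1),np.array(uv2,float).reshape(2,1)).ravel();return X[:3]/X[3]
tz=lambda u,v:(u/3+120-1/3,v/3+120-1/3)
sz=lambda u,v:(u/3.7+180-.36,v/3.7+130-.36)
E
python3 - <<'E'
from h import *
np.set_printoptions(precision=4,suppress=True)
C=[plane("top",tz(*p),0.006) for p in [(350,206),(313,432),(677,492),(710,263)]]
for c in C: print(c)
lb,lf,rf,rb=C
cen=sum(C)/4;print("cen",cen, np.linalg.norm(lb-lf),np.linalg.norm(rb-rf),np.linalg.norm(lb-rb),np.linalg.norm(lf-rf))
x=(lb-lf)+(rb-rf);print("spine yaw",np.degrees(np.arctan2(x[1],x[0])));y=(lb-rb)+(lf-rf);print("y yaw",np.degrees(np.arctan2(y[1],y[0]))-90)
print([plane("scene",sz(*p),0.006) for p in [(193,380),(362,503),(647,328)]])
print("tin",plane("top",tz(406,291),0.047),plane("scene",sz(305,343),0.047))
for n,uv in dict(blk1=(98,268),blk2=(167,428),jar=(497,130),peg=(721,475),lemon=(637,165)).items(): print(n,plane("top",tz(*uv),0.04 if 'b' in n else .1 if n=='jar' else .01))
print("tab",tri(tz(704,347),sz(535,212)),tri(tz(697,403),sz(577,238)),tri(tz(700.5,375),sz(556,225)))
print("edge corners",tri(tz(694,262),sz(473,191)),tri(tz(665,477),sz(630,276)))
E
```

```text
[0.6    0.1282 0.006 ]
[0.4074 0.1589 0.006 ]
[ 0.355  -0.1477  0.006 ]
[ 0.5485 -0.1801  0.006 ]
cen [ 0.4777 -0.0102  0.006 ] 0.19500922331861623 0.19614114167003469 0.31258578824222394 0.3110912668210646
spine yaw -9.275486120597147
y yaw -9.596730938963574
[array([0.5971, 0.1273, 0.006 ]), array([0.4068, 0.1596, 0.006 ]), array([ 0.3538, -0.147 ,  0.006 ])]
tin [0.5232 0.0774 0.047 ] [0.5234 0.0792 0.047 ]
blk1 [0.5448 0.3332 0.04  ]
blk2 [0.4126 0.2738 0.04  ]
jar [0.6461 0.0018 0.1   ]
peg [ 0.3691 -0.1844  0.01  ]
lemon [ 0.6331 -0.1187  0.01  ]
tab [ 0.4753 -0.164   0.0607] [ 0.4303 -0.158   0.0562] [ 0.4527 -0.1611  0.0583]
edge corners [ 0.5402 -0.1607  0.0583] [ 0.3687 -0.1325  0.0583]
```

```bash
cat >> h.py <<'E'
np.set_printoptions(precision=4,suppress=True)
from scipy.spatial.transform import Rotation as Ro
O=np.array([0.4777,-0.0102,0]);yaw=np.radians(-9.4)
F=Ro.from_euler('z',yaw).as_matrix()
def f2w(p): return O+F@np.array(p)
def w2f(p): return F.T@(np.array(p)-O)
XF,YF,ZF=F.T
RA=np.c_[-ZF,YF,XF]           # tin: jaws along y_f
def RB(t):                    # leaf: tool z = y_f side, tip tilted by t deg toward +y_f
    t=np.radians(t);x=-ZF*np.cos(t)+YF*np.sin(t);z=YF*np.cos(t)+ZF*np.sin(t);return np.c_[x,np.cross(z,x),z]
def st():
    s=r.sense();R=s["ee_rot"];tip=s["tcp_pos"]+R[:,0]*.008
    print("t",round(s["time_s"],2),"tcpF",w2f(s["tcp_pos"]),"tipF",w2f(tip),"fF",F.T@s["wrist_force"],"w",round(s["gripper_width"],3),"j",s["joints"].round(1))
    return s
def go(pf,Rt,tip=False):
    s=st();R=s["ee_rot"];p=f2w(pf)
    if tip: p=p-Rt[:,0]*.008
    print("turn",np.degrees(Ro.from_matrix(R.T@Rt).as_rotvec()).round(2),"shift",(R.T@(p-s["tcp_pos"])).round(4))
E
python3 - <<'E'
from h import *
for n,uv in dict(blk1=(98,268),blk2=(167,428),tin=(406,291)).items(): print(n,w2f(plane("top",tz(*uv),0.047)))
print("jar base",w2f(plane("scene",sz(250,285),0.0)),"jar top",w2f(plane("top",tz(497,130),.105)))
go([.0305,.031,.231],RA)
E
```

```text
blk1 [0.0097 0.3475 0.047 ]
blk2 [-0.1101  0.2679  0.047 ]
tin [0.0306 0.0939 0.047 ]
jar base [0.1709 0.0344 0.    ] jar top [0.1631 0.0392 0.105 ]
t 0.15 tcpF [-0.172  -0.6152  0.2297] tipF [-0.172  -0.6152  0.2217] fF [ 0.1358 -0.6152 -0.0338] w 1.001 j [-55.8  22.1   0.4  -0.  -68.4 -14.8]
turn [28.8  -0.03 -0.09] shift [-0.0005  0.4687  0.4887]
```

Emit:
{"fn": "move_arm", "kwargs": {"increments": [14,0,0,0,0.234,0.244,0,14,0,0,0,0.234,0.244,0,14,0,0,0,0.234,0.244,0,14,0,0,0,0.234,0.244,0,14,0,0,0,0.234,0.244,0,14,0,0,0,0.234,0.244,0,14,0,0,0,0.234,0.244,0,14,0,0,0,0.234,0.244,0,14,0,0,0,0.234,0.244,0,14,0,0,0,0.234,0.244,0,14,0,0,0,0.234,0.244,0]}}

```text
time_s: 1.07
tcp_pos: [0.3602, -0.2874, 0.2306]
ee_rot: [[-0.0, -0.096, 0.995], [-0.0, 0.995, 0.096], [-1.0, -0.0, -0.0]]
wrist_force: [0.1, 0.1, -0.4]
gripper_width: 0.247
```

```bash
python3 - <<'E'
from h import *
go([.0305,.031,.18],RA)
E
```

```text
t 1.07 tcpF [-0.0706 -0.2927  0.2306] tipF [-0.0706 -0.2927  0.2226] fF [ 0.1005  0.144  -0.3612] w 0.247 j [-18.3   5.8 -21.5   0.  -62.7 -66.2]
turn [14.9  -0.01  0.  ] shift [0.0505 0.2868 0.181 ]
```

Emit:
{"fn": "move_arm", "kwargs": {"increments": [14.9,0,0,0.0,0.287,0.181,0,14.9,0,0,0.0,0.287,0.181,0,14.9,0,0,0,0.287,0.181,0,14.9,0,0,0,0.287,0.181,0,14.9,0,0,0,0.287,0.181,0,14.9,0,0,0,0.287,0.181,0,14.9,0,0,0,0.287,0.181,0,14.9,0,0,0,0.287,0.181,0,14.9,0,0,0,0.287,0.181,0,14.9,0,0,0.05,0.287,0.181,0,14.9,0,0,0.05,0.287,0.181,0,14.9,0,0,0.05,0.287,0.181,0]}}

```text
time_s: 2.07
tcp_pos: [0.5112, 0.0132, 0.1773]
ee_rot: [[-0.008, 0.167, 0.986], [-0.002, 0.986, -0.167], [-1.0, -0.004, -0.008]]
wrist_force: [0.1, -0.4, 1.1]
gripper_width: 0.006
```

```bash
python3 - <<'E'
from h import *
cv2.imwrite("pics/w1.png",r.capture("wrist")[:,:,::-1])
go([.0305,.031,.018],RA,True)
E
```

```text
t 2.12 tcpF [0.0307 0.029  0.1796] tipF [0.0307 0.0289 0.1716] fF [-0.1591  0.0219  0.8658] w 0.005 j [  19.7   13.9  -19.3    0.   -57.  -119.3]
turn [-0.2  -0.18  0.14] shift [0.1536 0.0024 0.0002]
```

View pics/w1.png

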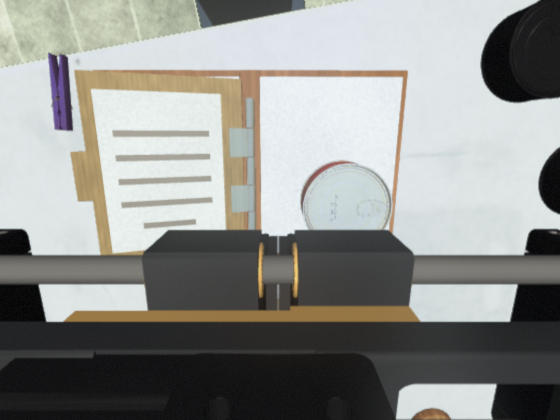

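```bash
python3 - <<'E'
from h import *
a=r.capture("scene")[:,:,::-1]
u,v=proj("scene",r.sense()["tcp_pos"]).astype(int);print(u,v)
cv2.imwrite("pics/s1.png",cv2.resize(a[v-90:v+90,u-110:u+110],None,fx=3.6,fy=3.3,interpolation=cv2.INTER_CUBIC))
E
```

```text
279 172
```

View pics/s1.png

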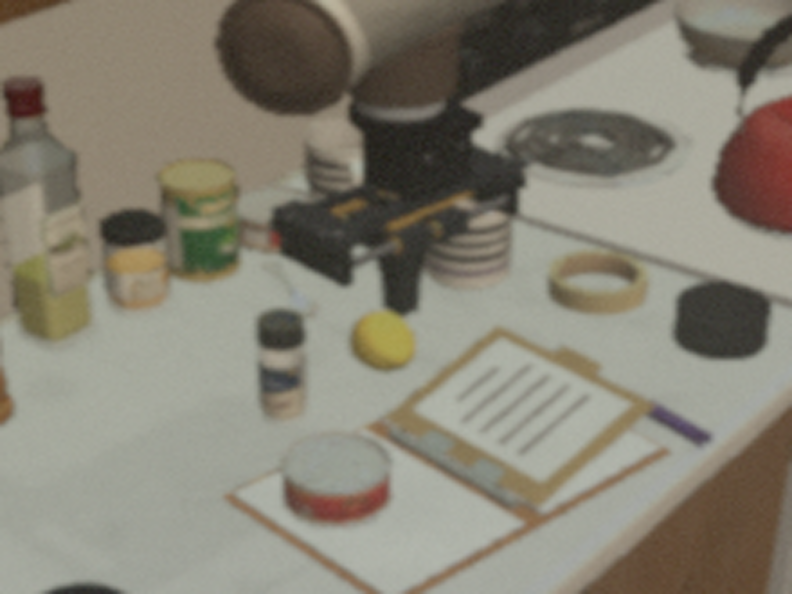

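Emit:
{"fn": "move_arm", "kwargs": {"increments": [0,0,0,0.04,0.002,0,0,0,0,0,0.08,0.002,0,0,0,0,0,0.11,0.002,0,0,0,0,0,0.13,0.002,0,0,0,0,0,0.145,0.002,0,0,0,0,0,0.154,0.002,0,0,0,0,0,0.154,0.002,0,0,0,0,0,0.154,0.002,0,0]}}

```text
time_s: 2.83
tcp_pos: [0.5148, 0.0168, 0.0278]
ee_rot: [[0.002, 0.165, 0.986], [0.0, 0.986, -0.165], [-1.0, 0.001, 0.002]]
wrist_force: [-0.2, -0.5, 0.2]
gripper_width: 0.009
```

```bash
python3 - <<'E'
from h import *
cv2.imwrite("pics/w2.png",r.capture("wrist")[:,:,::-1])
go([.0305,.155,.018],RA,True)
a=r.capture("scene")[:,:,::-1]
cv2.imwrite("pics/s2.png",cv2.resize(a[130:290,180:390],None,fx=3.7,fy=3.7,interpolation=cv2.INTER_CUBIC))
E
```

```text
t 2.88 tcpF [0.0324 0.033  0.0282] tipF [0.0324 0.033  0.0202] fF [-0.4736 -0.6953  0.5447] w 0.008 j [  20.    25.6  -28.9    0.   -35.3 -119.5]
turn [-0.1   0.17 -0.07] shift [ 0.0023  0.122  -0.0021]
```

View pics/s2.png

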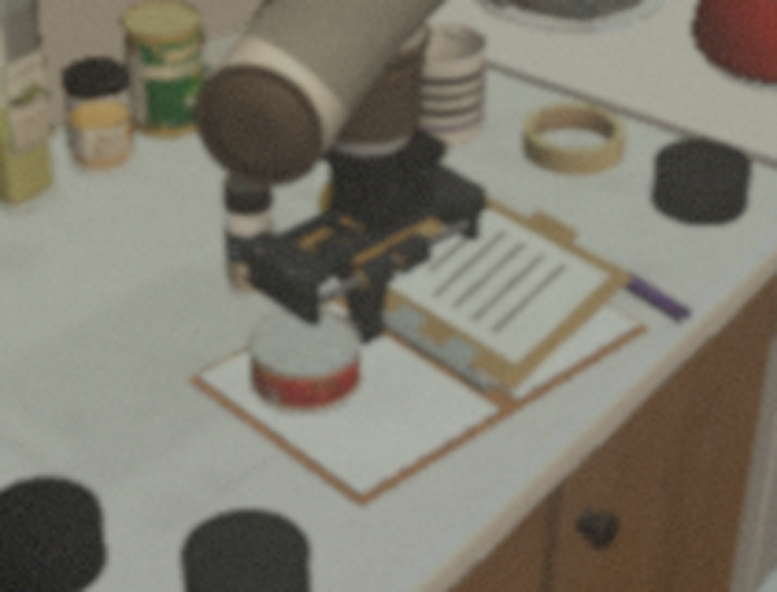

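Emit:
{"fn": "move_arm", "kwargs": {"increments": [0,0,0,0.001,0.006,-0.002,0,0,0,0,0.001,0.012,-0.002,0,0,0,0,0.001,0.018,-0.002,0,0,0,0,0.001,0.024,-0.002,0,0,0,0,0.001,0.03,-0.002,0,0,0,0,0.001,0.036,-0.002,0,0,0,0,0.001,0.042,-0.002,0,0,0,0,0.001,0.048,-0.002,0,0,0,0,0.001,0.054,-0.002,0,0,0,0,0.001,0.06,-0.002,0,0,0,0,0.001,0.06,-0.002,0]}}

```text
time_s: 3.85
tcp_pos: [0.5219, 0.078, 0.0253]
ee_rot: [[0.001, 0.164, 0.986], [0.001, 0.986, -0.164], [-1.0, 0.001, 0.001]]
wrist_force: [-0.4, -0.0, 0.1]
gripper_width: 0.007
```

```bash
python3 - <<'E'
from h import *
go([.0305,.155,.018],RA,True)
for n,b in (("top",(200,130,360,290)),("scene",(180,130,390,290))):
  a=r.capture(n)[:,:,::-1];x0,y0,x1,y1=b
  cv2.imwrite(f"pics/{n}3.png",cv2.resize(a[y0:y1,x0:x1],None,fx=2.5,fy=2.5,interpolation=cv2.INTER_CUBIC))
a=np.vstack([cv2.resize(cv2.imread(f"pics/{n}3.png"),(400,300)) for n in("top","scene")]);cv2.imwrite("pics/b3.png",a)
E
```

```text
t 3.85 tcpF [0.0292 0.0943 0.0253] tipF [0.0292 0.0943 0.0173] fF [-0.4269 -0.0817  0.124 ] w 0.007 j [  26.1   26.8  -27.2   -0.   -36.  -125.5]
turn [-0.04  0.03 -0.05] shift [-0.0006  0.0607  0.0013]
```

View pics/b3.png

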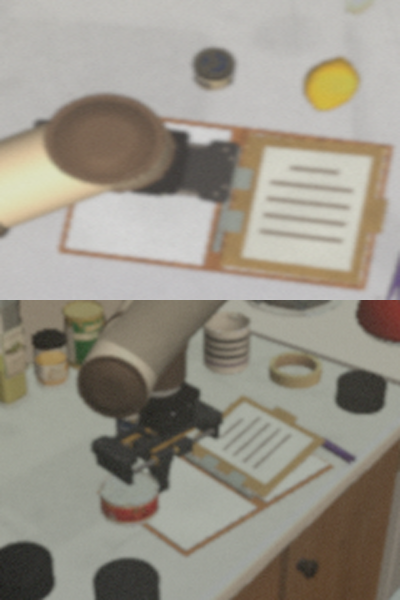

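Emit:
{"fn": "move_arm", "kwargs": {"increments": [0,0,0,0,0.006,0.001,0,0,0,0,0,0.012,0.001,0,0,0,0,0,0.018,0.001,0,0,0,0,0,0.024,0.001,0,0,0,0,0,0.03,0.001,0,0,0,0,0,0.036,0.001,0,0,0,0,0,0.042,0.001,0,0,0,0,0,0.048,0.001,0,0,0,0,0,0.054,0.001,0,0,0,0,0,0.06,0.001,0,0,0,0,0,0.06,0.001,0]}}

```text
time_s: 4.87
tcp_pos: [0.5331, 0.137, 0.0257]
ee_rot: [[0.001, 0.164, 0.987], [0.001, 0.987, -0.164], [-1.0, 0.001, 0.001]]
wrist_force: [0.1, 0.2, 0.5]
gripper_width: 0.004
```

```bash
python3 - <<'E'
from h import *
st()
a=r.capture("scene")[:,:,::-1]
cv2.imwrite("pics/s4.png",cv2.resize(a[170:310,180:340],None,fx=4,fy=4,interpolation=cv2.INTER_CUBIC))
E
```

```text
t 4.87 tcpF [0.0306 0.1542 0.0257] tipF [0.0306 0.1542 0.0177] fF [0.0353 0.2418 0.5338] w 0.004 j [  31.3   28.3  -23.9    0.   -37.6 -130.7]
```

View pics/s4.png

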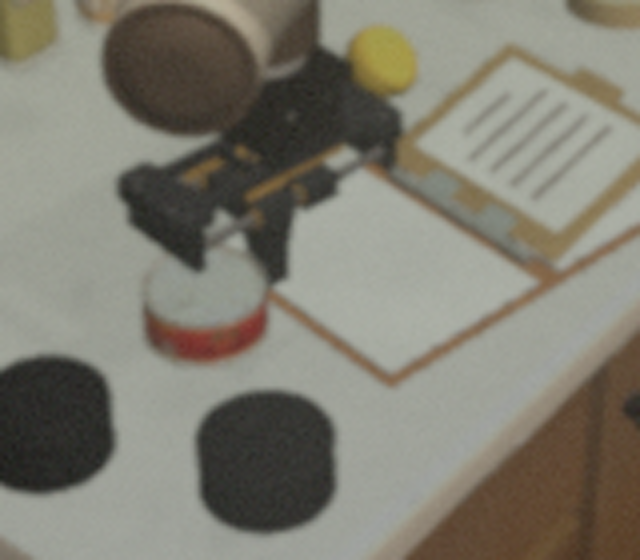

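```bash
python3 - <<'E'
from h import *
sz4=lambda u,v:(u/4+180-.375,v/4+170-.375)
print(w2f(plane("scene",sz4(207,287),.04)), w2f(plane("scene",sz4(207,330),.0)))
for z,u,v in((.04,145,292),(.04,268,285),(0,207,361)): print(w2f(plane("scene",sz4(u,v),z)))
E
```

```text
[0.0296 0.2067 0.04  ] [0.0333 0.2065 0.    ]
[0.0537 0.2404 0.04  ]
[0.0034 0.1752 0.04  ]
[0.0081 0.2265 0.    ]
```

Emit:
{"fn": "move_arm", "kwargs": {"increments": [0,0,0,0,0.005,0,0,0,0,0,0,0.01,0,0,0,0,0,0,0.012,0,0,0,0,0,0,0.012,0,0,0,0,0,0,0,0,0,0,0,0,-0.01,-0.015,0,0,0,0,0,-0.05,-0.02,0,0,0,0,0,-0.09,-0.03,0,0,0,0,0,-0.13,-0.06,0,0,0,0,0,-0.17,-0.09,0,0,0,0,0,-0.17,-0.12,0,0]}}

```text
time_s: 5.83
tcp_pos: [0.5147, 0.0171, 0.2014]
ee_rot: [[0.01, 0.162, 0.987], [0.002, 0.987, -0.162], [-1.0, 0.004, 0.01]]
wrist_force: [0.4, -0.6, -0.4]
gripper_width: 0.003
```

```bash
python3 - <<'E'
from h import *
# leaf lift: tip target under tab
go([0.0,-0.24,.18],RB(30),True)
E
```

```text
t 5.83 tcpF [0.032  0.0329 0.2014] tipF [0.0321 0.033  0.1934] fF [ 0.5123 -0.548  -0.4226] w 0.003 j [  20.    12.5  -17.8    0.1  -59.1 -119.4]
turn [-87.57 -22.92  23.75] shift [ 0.0131 -0.277  -0.0325]
```

Emit:
{"fn": "move_arm", "kwargs": {"increments": [-85,0,0,0,-0.275,-0.032,0,-85,0,0,0,-0.275,-0.032,0,-85,0,0,0,-0.275,-0.032,0,-85,0,0,0,-0.275,-0.032,0,-85,0,0,0,-0.275,-0.032,0,-85,0,0,0,-0.275,-0.032,0,-85,0,0,0,-0.275,-0.032,0,-85,0,0,0,-0.275,-0.032,0,-85,0,0,0,-0.275,-0.032,0,-85,0,0,0,-0.275,-0.032,0,-85,0,0,0,-0.275,-0.032,0,-85,0,0,0,-0.275,-0.032,0]}}

```text
time_s: 6.83
tcp_pos: [0.4341, -0.2493, 0.196]
ee_rot: [[0.0, -0.946, 0.325], [0.0, 0.325, 0.946], [-1.0, -0.0, 0.0]]
wrist_force: [-0.0, -1.0, -0.3]
gripper_width: 0.007
```

```bash
python3 - <<'E'
from h import *
go([0.0,-0.24,.10],RB(30),True)
im=r.capture("top")[:,:,::-1];cv2.imwrite("pics/t5.png",im)
cv2.imwrite("pics/s5.png",r.capture("scene")[:,:,::-1])
cv2.imwrite("pics/t5z.png",cv2.resize(im[120:300,120:380],None,fx=3,fy=3,interpolation=cv2.INTER_CUBIC))
E
```

```text
t 6.83 tcpF [-0.0039 -0.243   0.196 ] tipF [-0.0039 -0.243   0.188 ] fF [ 0.138  -0.9869 -0.2771] w 0.007 j [-11.3  11.7 -19.7  -0.  -58.6  -7.7]
turn [ -9.35 -29.92   2.52] shift [ 0.089  -0.004  -0.0004]
```

View pics/t5z.png

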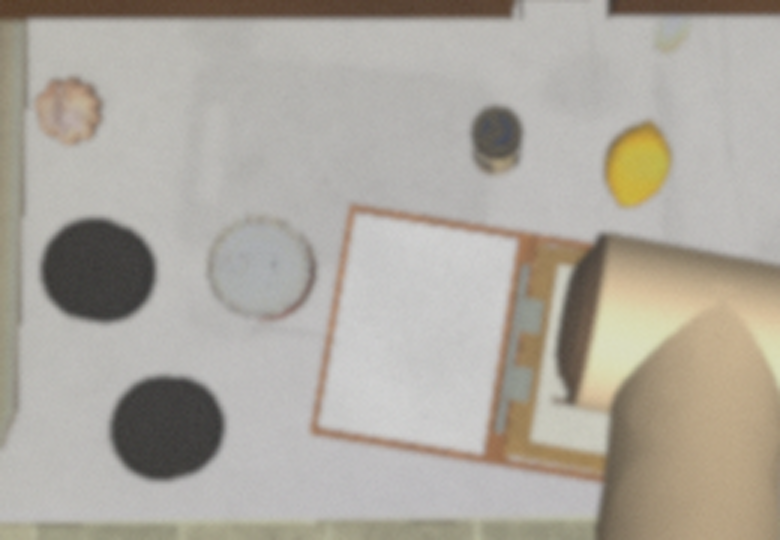

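View pics/s5.png

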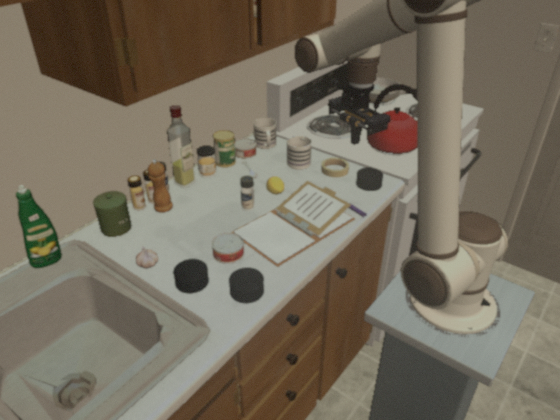

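```bash
python3 - <<'E'
from h import *
go([0.0,-0.225,.10],RB(30),True)
go([0.0,-0.21,.041],RB(30),True)
for n,uv in dict(tape=(425,205),blk=(426,258),peg=(360,278)).items(): print(n,w2f(plane("top",uv,.03)))
E
```

```text
t 6.93 tcpF [-0.0037 -0.2427  0.1959] tipF [-0.0037 -0.2427  0.1879] fF [ 0.0143 -0.6373 -0.243 ] w 0.009 j [-11.2  11.7 -19.7  -0.  -58.6  -8.1]
turn [ -9.68 -29.92   2.62] shift [ 0.089  -0.0012  0.0141]
t 6.93 tcpF [-0.0037 -0.2427  0.1959] tipF [-0.0037 -0.2427  0.1879] fF [ 0.0143 -0.6373 -0.243 ] w 0.009 j [-11.2  11.7 -19.7  -0.  -58.6  -8.1]
turn [ -9.68 -29.92   2.62] shift [0.148  0.0014 0.0288]
tape [ 0.1273 -0.322   0.03  ]
blk [-0.0037 -0.341   0.03  ]
peg [-0.0779 -0.1859  0.03  ]
```

Emit:
{"fn": "move_arm", "kwargs": {"increments": [-9.5,-30,2.5,0.088,0,0.014,0,-9.5,-30,2.5,0.088,0,0.014,0,-9.5,-30,2.5,0.088,0,0.014,0,-9.5,-30,2.5,0.088,0,0.014,0,-9.5,-30,2.5,0.1,0,0.02,0,-9.5,-30,2.5,0.12,0.001,0.024,0,-9.5,-30,2.5,0.135,0.001,0.029,0,-9.5,-30,2.5,0.148,0.001,0.029,0,-9.5,-30,2.5,0.148,0.001,0.029,0,-9.5,-30,2.5,0.148,0.001,0.029,0]}}

```text
time_s: 7.77
tcp_pos: [0.4439, -0.2207, 0.0474]
ee_rot: [[0.083, -0.986, 0.144], [0.494, 0.166, 0.853], [-0.865, 0.001, 0.501]]
wrist_force: [0.5, 0.1, 0.6]
gripper_width: 0.007
```

```bash
python3 - <<'E'
from h import *
cv2.imwrite("pics/w6.png",r.capture("wrist")[:,:,::-1])
a=r.capture("scene")[:,:,::-1]
cv2.imwrite("pics/s6.png",cv2.resize(a[130:260,260:430],None,fx=4,fy=4,interpolation=cv2.INTER_CUBIC))
st()
E
```

```text
t 7.87 tcpF [ 0.002  -0.2133  0.0484] tipF [ 0.002  -0.2093  0.0415] fF [-0.268  -0.4891 -0.1358] w 0.005 j [-27.3  29.9 -11.5 -32.5 -62.6  36.6]
```

View pics/w6.png

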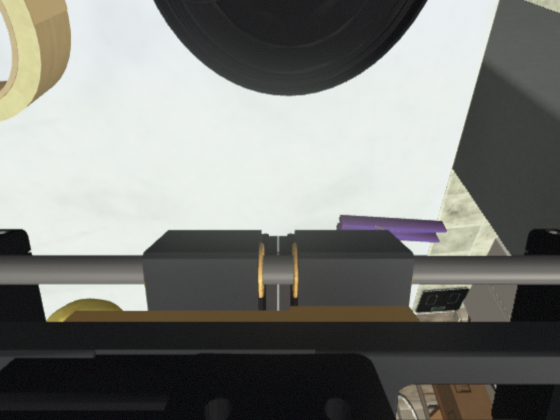

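View pics/s6.png

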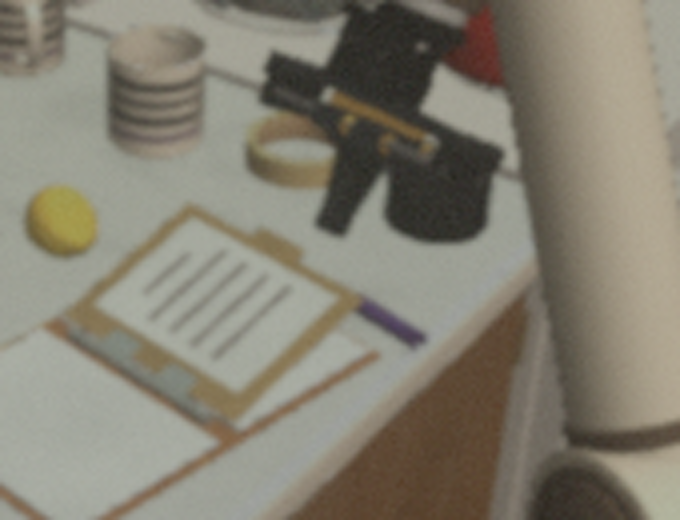

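```bash
cat >> h.py <<'E'
def tipat(th,ov=.012):
    a=np.radians(th);tau=30 if th<60 else max(0,90-th)
    R=RB(tau);u=-YF*np.cos(a)+ZF*np.sin(a);n=-YF*np.sin(a)-ZF*np.cos(a)
    rho=.161
    c=O+ZF*.0095+u*rho+n*.0015
    if th<60: corner=c+R[:,0]*ov
    else: corner=c-u*ov
    return corner-R[:,2]*.0095,R
def rows(ths,pre=[]):
    s=st();R0=s["ee_rot"]
    L=[(f2w(p),RB(30)) for p in pre]+[tipat(t) for t in ths]
    for p,R in L:
        d=R0.T@(p-R[:,0]*.008-s["tcp_pos"]);t=np.degrees(Ro.from_matrix(R0.T@R).as_rotvec())
        print(t.round(1),d.round(3),"tipF",w2f(p).round(3))
E
python3 - <<'E'
from h import *
rows([18,21,24,27,30,33,36,39],[[0,-.195,.041],[0,-.18,.041],[0,-.166,.041]])
E
```

```text
t 7.87 tcpF [ 0.002  -0.2133  0.0484] tipF [ 0.002  -0.2093  0.0415] fF [-0.268  -0.4891 -0.1358] w 0.005 j [-27.3  29.9 -11.5 -32.5 -62.6  36.6]
[-0.   0.   0.2] [0.008 0.002 0.012] tipF [ 0.    -0.195  0.041]
[-0.   0.   0.2] [0.015 0.002 0.025] tipF [ 0.    -0.18   0.041]
[-0.   0.   0.2] [0.022 0.002 0.037] tipF [-0.    -0.166  0.041]
[-0.   0.   0.2] [0.026 0.002 0.047] tipF [ 0.    -0.156  0.043]
[-0.   0.   0.2] [0.02  0.002 0.053] tipF [-0.    -0.153  0.051]
[-0.   0.   0.2] [0.015 0.002 0.06 ] tipF [ 0.    -0.15   0.058]
[-0.   0.   0.2] [0.01  0.002 0.067] tipF [ 0.    -0.146  0.066]
[-0.   0.   0.2] [0.006 0.002 0.074] tipF [-0.    -0.142  0.074]
[-0.   0.   0.2] [0.002 0.002 0.081] tipF [-0.    -0.138  0.081]
[-0.   0.   0.2] [-0.002  0.002  0.089] tipF [ 0.    -0.133  0.088]
[-0.   0.   0.2] [-0.005  0.002  0.097] tipF [ 0.    -0.128  0.095]
```

Emit:
{"fn": "move_arm", "kwargs": {"increments": [0,0,0,0.008,0.002,0.012,0,0,0,0,0.015,0.002,0.025,0,0,0,0,0.022,0.002,0.037,0,0,0,0,0.026,0.002,0.047,0,0,0,0,0.02,0.002,0.053,0,0,0,0,0.015,0.002,0.06,0,0,0,0,0.01,0.002,0.067,0,0,0,0,0.006,0.002,0.074,0,0,0,0,0.002,0.002,0.081,0,0,0,0,-0.002,0.002,0.089,0,0,0,0,-0.005,0.002,0.097,0,0,0,0,-0.005,0.002,0.097,0]}}

```text
time_s: 8.87
tcp_pos: [0.4565, -0.1393, 0.102]
ee_rot: [[0.085, -0.986, 0.14], [0.494, 0.164, 0.854], [-0.865, -0.004, 0.501]]
wrist_force: [0.3, -0.1, -0.4]
gripper_width: 0.005
```

```bash
python3 - <<'E'
from h import *
rows([43,47,51,55,60,65,70,75,80,85,90])
a=r.capture("scene")[:,:,::-1]
cv2.imwrite("pics/s7.png",cv2.resize(a[130:260,260:430],None,fx=4,fy=4,interpolation=cv2.INTER_CUBIC))
E
```

```text
t 8.87 tcpF [ 0.0002 -0.1308  0.102 ] tipF [ 0.0002 -0.1268  0.0951] fF [ 0.3061 -0.0981 -0.3828] w 0.005 j [-18.7  22.3 -14.3 -33.7 -63.   27.6]
[0.1 0.1 0.2] [-0.004  0.     0.009] tipF [-0.    -0.121  0.103]
[0.1 0.1 0.2] [-0.007  0.     0.02 ] tipF [-0.    -0.113  0.111]
[0.1 0.1 0.2] [-0.009  0.     0.031] tipF [ 0.    -0.105  0.119]
[0.1 0.1 0.2] [-0.011  0.     0.042] tipF [ 0.    -0.096  0.125]
[0.1 0.1 0.2] [-0.011  0.     0.056] tipF [-0.    -0.084  0.133]
[0.  5.1 0.2] [-0.012  0.     0.07 ] tipF [ 0.    -0.073  0.14 ]
[ 0.  10.1  0.2] [-0.011  0.     0.083] tipF [-0.    -0.061  0.146]
[ 0.  15.1  0.2] [-0.009  0.     0.097] tipF [-0.    -0.049  0.151]
[ 0.  20.1  0.2] [-0.006  0.     0.11 ] tipF [-0.    -0.037  0.154]
[ 0.  25.1  0.2] [-0.001  0.     0.123] tipF [-0.    -0.024  0.157]
[ 0.  30.1  0.2] [0.004 0.    0.136] tipF [ 0.    -0.011  0.158]
```

View pics/s7.png

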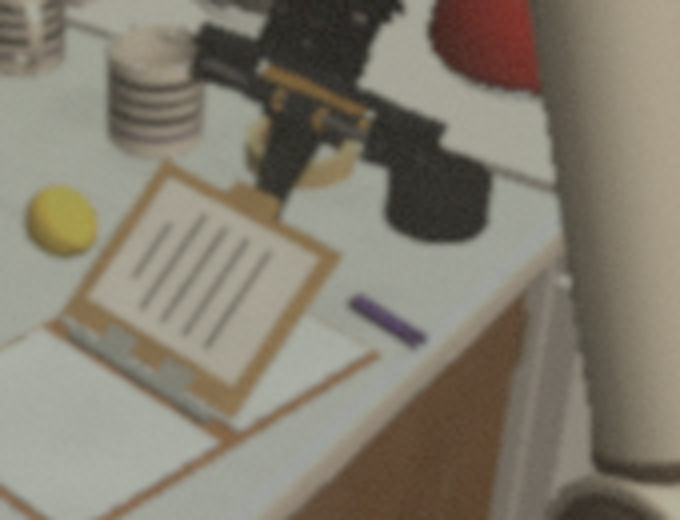

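Emit:
{"fn": "move_arm", "kwargs": {"increments": [0,0,0,-0.004,0,0.009,0,0,0,0,-0.007,0,0.02,0,0,0,0,-0.009,0,0.031,0,0,0,0,-0.011,0,0.042,0,0,0,0,-0.011,0,0.056,0,0,5,0,-0.012,0,0.07,0,0,10,0,-0.011,0,0.083,0,0,15,0,-0.009,0,0.097,0,0,20,0,-0.006,0,0.11,0,0,25,0,-0.001,0,0.123,0,0,30,0,0.004,0,0.136,0,0,30,0,0.004,0,0.136,0]}}

```text
time_s: 9.92
tcp_pos: [0.4762, -0.0173, 0.1662]
ee_rot: [[0.004, -0.988, 0.157], [-0.002, 0.157, 0.988], [-1.0, -0.004, -0.001]]
wrist_force: [-1.1, -0.3, -0.8]
gripper_width: 0.002
```

```bash
python3 - <<'E'
from h import *
rows([94,98,102,106,110,114,118,122,126,130,134,138])
a=r.capture("scene")[:,:,::-1]
cv2.imwrite("pics/s8.png",cv2.resize(a[100:260,230:430],None,fx=3.5,fy=3.5,interpolation=cv2.INTER_CUBIC))
E
```

```text
t 9.92 tcpF [-0.0003 -0.0073  0.1662] tipF [-0.0003 -0.0073  0.1582] fF [-1.0045 -0.4979 -0.8116] w 0.002 j [ 17.6  11.1 -25.4   0.2 -53.3 -26.7]
[ 0.4 -0.1  0.2] [-0.    -0.     0.007] tipF [ 0.    -0.001  0.158]
[ 0.4 -0.1  0.2] [ 0.001 -0.     0.017] tipF [0.    0.01  0.157]
[ 0.4 -0.1  0.2] [ 0.003 -0.001  0.027] tipF [-0.     0.02   0.156]
[ 0.4 -0.1  0.2] [ 0.005 -0.001  0.037] tipF [0.    0.03  0.153]
[ 0.4 -0.1  0.2] [ 0.008 -0.001  0.047] tipF [0.   0.04 0.15]
[ 0.4 -0.1  0.2] [ 0.012 -0.001  0.057] tipF [-0.     0.05   0.146]
[ 0.4 -0.1  0.2] [ 0.016 -0.001  0.066] tipF [0.    0.059 0.142]
[ 0.4 -0.1  0.2] [ 0.021 -0.001  0.076] tipF [0.    0.068 0.137]
[ 0.4 -0.1  0.2] [ 0.027 -0.001  0.084] tipF [0.    0.077 0.131]
[ 0.4 -0.1  0.2] [ 0.033 -0.001  0.092] tipF [-0.     0.085  0.125]
[ 0.4 -0.1  0.2] [ 0.04  -0.001  0.1  ] tipF [0.    0.093 0.118]
[ 0.4 -0.1  0.2] [ 0.048 -0.001  0.108] tipF [0.   0.1  0.11]
```

View pics/s8.png

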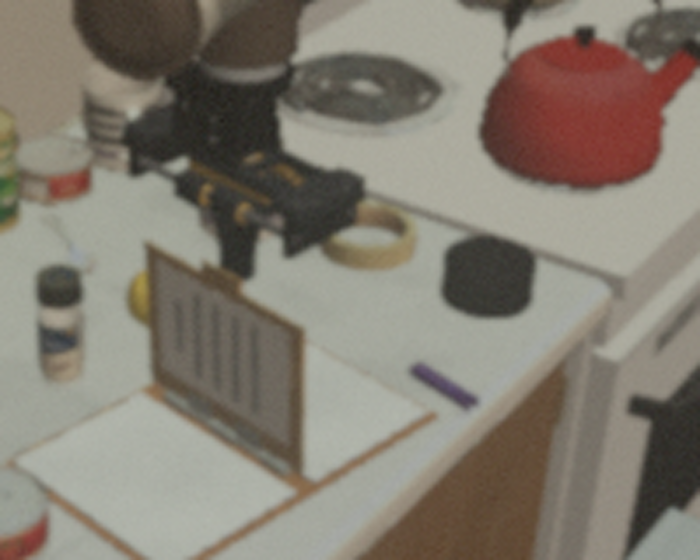

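Emit:
{"fn": "move_arm", "kwargs": {"increments": [0,0,0,0,0,0.007,0,0,0,0,0.001,0,0.017,0,0,0,0,0.003,0,0.027,0,0,0,0,0.005,-0.001,0.037,0,0,0,0,0.008,-0.001,0.047,0,0,0,0,0.012,-0.001,0.057,0,0,0,0,0.016,-0.001,0.066,0,0,0,0,0.021,-0.001,0.076,0,0,0,0,0.027,-0.001,0.084,0,0,0,0,0.033,-0.001,0.092,0,0,0,0,0.04,-0.001,0.1,0,0,0,0,0.048,-0.001,0.108,0]}}

```text
time_s: 10.97
tcp_pos: [0.4946, 0.0855, 0.1164]
ee_rot: [[0.001, -0.986, 0.165], [0.001, 0.165, 0.986], [-1.0, -0.001, 0.001]]
wrist_force: [0.1, -0.4, -0.2]
gripper_width: 0.003
```

```bash
python3 - <<'E'
from h import *
rows([140,144,148,152,156,160,163,166,169,172,175,177,180])
a=r.capture("scene")[:,:,::-1]
cv2.imwrite("pics/s9.png",cv2.resize(a[120:300,180:390],None,fx=3.3,fy=3.3,interpolation=cv2.INTER_CUBIC))
E
```

```text
t 10.97 tcpF [0.001  0.0971 0.1164] tipF [0.001  0.0972 0.1084] fF [ 0.1465 -0.4061 -0.2442] w 0.003 j [ 28.4  17.  -25.7  -0.  -47.2 -37.8]
[-0.1  0.1  0.1] [0.002 0.001 0.007] tipF [0.    0.104 0.106]
[-0.1  0.1  0.1] [0.01  0.001 0.013] tipF [0.    0.11  0.098]
[-0.1  0.1  0.1] [0.019 0.001 0.019] tipF [0.    0.116 0.09 ]
[-0.1  0.1  0.1] [0.028 0.001 0.024] tipF [-0.     0.121  0.081]
[-0.1  0.1  0.1] [0.037 0.001 0.029] tipF [-0.     0.126  0.071]
[-0.1  0.1  0.1] [0.047 0.001 0.033] tipF [0.    0.13  0.062]
[-0.1  0.1  0.1] [0.054 0.001 0.035] tipF [-0.     0.133  0.054]
[-0.1  0.1  0.1] [0.061 0.001 0.037] tipF [-0.     0.135  0.047]
[-0.1  0.1  0.1] [0.069 0.001 0.039] tipF [0.    0.136 0.039]
[-0.1  0.1  0.1] [0.077 0.001 0.041] tipF [-0.     0.138  0.032]
[-0.1  0.1  0.1] [0.085 0.001 0.042] tipF [0.    0.139 0.024]
[-0.1  0.1  0.1] [0.09  0.001 0.042] tipF [0.    0.139 0.019]
[-0.1  0.1  0.1] [0.097 0.001 0.042] tipF [-0.     0.14   0.011]
```

View pics/s9.png

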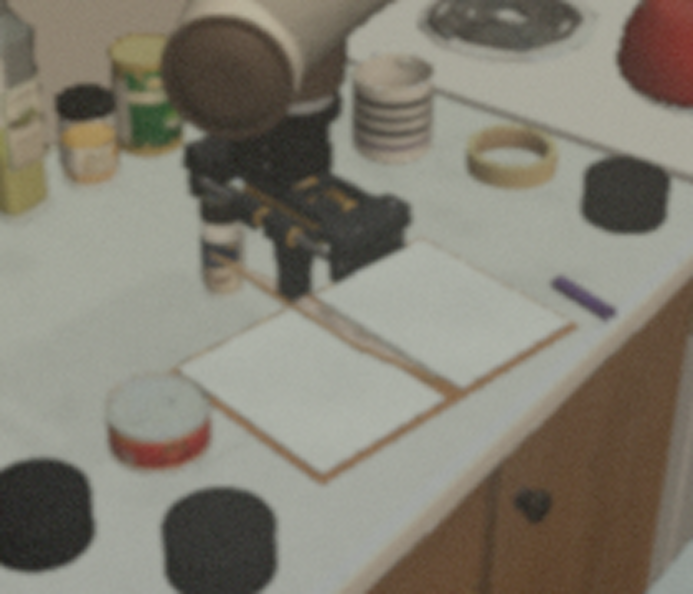

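Emit:
{"fn": "move_arm", "kwargs": {"increments": [0,0,0,0.002,0.001,0.007,0,0,0,0,0.01,0.001,0.013,0,0,0,0,0.019,0.001,0.019,0,0,0,0,0.028,0.001,0.024,0,0,0,0,0.037,0.001,0.029,0,0,0,0,0.047,0.001,0.033,0,0,0,0,0.054,0.001,0.035,0,0,0,0,0.061,0.001,0.037,0,0,0,0,0.069,0.001,0.039,0,0,0,0,0.077,0.001,0.041,0,0,0,0,0.082,0.001,0.042,0,0,0,0,0.082,0.001,0.042,0]}}

```text
time_s: 12.02
tcp_pos: [0.4998, 0.126, 0.0339]
ee_rot: [[-0.001, -0.986, 0.165], [-0.0, 0.165, 0.986], [-1.0, 0.001, -0.0]]
wrist_force: [0.5, -0.5, -0.6]
gripper_width: 0.009
```

```bash
python3 - <<'E'
from h import *
rows([175,177,180])
a=r.capture("scene")[:,:,::-1]
cv2.imwrite("pics/s10.png",cv2.resize(a[120:300,180:390],None,fx=3.3,fy=3.3,interpolation=cv2.INTER_CUBIC))
E
```

```text
t 12.02 tcpF [-0.0005  0.138   0.0339] tipF [-0.0005  0.138   0.0259] fF [ 0.595  -0.4088 -0.5974] w 0.009 j [ 32.2  25.2 -28.4  -0.  -36.5 -41.7]
[-0.1 -0.  -0.1] [ 0.002 -0.     0.001] tipF [0.    0.139 0.024]
[-0.1 -0.  -0.1] [ 0.007 -0.     0.001] tipF [0.    0.139 0.019]
[-0.1 -0.  -0.1] [ 0.015 -0.     0.001] tipF [-0.     0.14   0.011]
```

View pics/s10.png

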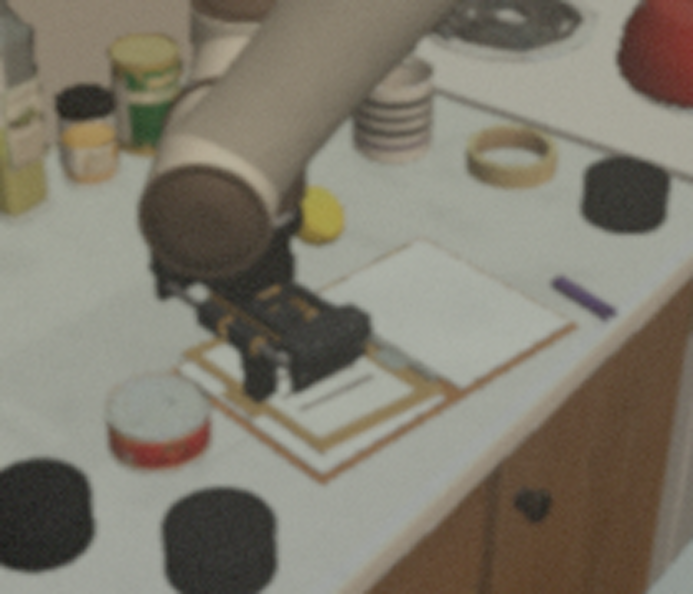

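Nearly down. Pressing gently, in small steps.

Emit:
{"fn": "move_arm", "kwargs": {"increments": [0,0,0,0.003,0,0,0,0,0,0,0.006,0,0,0,0,0,0,0.009,0,0,0,0,0,0,0.012,0,0,0,0,0,0,0.014,0,0,0,0,0,0,0.014,0,0,0]}}

```text
time_s: 12.57
tcp_pos: [0.5001, 0.1261, 0.0207]
ee_rot: [[0.0, -0.986, 0.165], [0.001, 0.165, 0.986], [-1.0, -0.0, 0.001]]
wrist_force: [-0.4, -0.3, -0.2]
gripper_width: 0.002
```

Emit:
{"fn": "move_arm", "kwargs": {"increments": [0,0,0,0.001,0,0,0,0,0,0,0.001,0,0,0]}}

```text
time_s: 12.73
tcp_pos: [0.5004, 0.1263, 0.0201]
ee_rot: [[0.001, -0.986, 0.165], [0.001, 0.165, 0.986], [-1.0, -0.001, 0.001]]
wrist_force: [-0.4, -0.3, 0.4]
gripper_width: 0.006
```

Emit:
{"fn": "move_arm", "kwargs": {"increments": [0,0,0,0.001,0,0,0,0,0,0,0.001,0,0,0,0,0,0,0.001,0,0,0]}}

```text
time_s: 12.98
tcp_pos: [0.5006, 0.1264, 0.0194]
ee_rot: [[0.001, -0.986, 0.165], [0.001, 0.165, 0.986], [-1.0, -0.001, 0.001]]
wrist_force: [-0.5, -0.4, 3.1]
gripper_width: 0.003
```

Emit:
{"fn": "move_arm", "kwargs": {"increments": [0,0,0,0.001,0,0,0,0,0,0,0.001,0,0,0,0,0,0,0.001,0,0,0]}}

```text
time_s: 13.23
tcp_pos: [0.5006, 0.1264, 0.0193]
ee_rot: [[0.002, -0.986, 0.165], [0.001, 0.165, 0.986], [-1.0, -0.001, 0.001]]
wrist_force: [-2.9, -0.8, 9.1]
gripper_width: 0.004
```

Emit:
{"fn": "move_arm", "kwargs": {"increments": [0,0,0,-0.02,0,0,0,0,0,0,-0.05,0,0,0,0,0,0,-0.09,0,0,0,0,0,0,-0.13,0,0,0,0,0,0,-0.17,0,0,0,0,0,0,-0.19,0,-0.04,0,0,0,0,-0.19,0,-0.08,0,0,0,0,-0.19,0,-0.12,0,0,0,0,-0.19,0,-0.16,0,0,0,0,-0.19,0,-0.2,0,0,0,0,-0.19,0,-0.24,0,0,0,0,-0.19,0,-0.28,0]}}

```text
time_s: 14.23
tcp_pos: [0.4531, -0.1517, 0.2079]
ee_rot: [[0.002, -0.986, 0.165], [0.001, 0.165, 0.986], [-1.0, -0.001, 0.002]]
wrist_force: [0.8, -0.3, 0.4]
gripper_width: 0.005
```

Emit:
{"fn": "move_arm", "kwargs": {"increments": [0,0,0,0,0,-0.04,0,0,0,0,0,0,-0.08,0,0,0,0,0,0,-0.12,0,0,0,0,0,0,-0.12,0,0,0,0,0,0,-0.12,0]}}

```text
time_s: 14.65
tcp_pos: [0.4332, -0.2701, 0.2071]
ee_rot: [[0.0, -0.985, 0.17], [0.002, 0.17, 0.985], [-1.0, 0.0, 0.002]]
wrist_force: [-0.0, 0.2, -0.4]
gripper_width: 0.006
```

```bash
python3 - <<'E'
from h import *
st()
im=r.capture("top")[:,:,::-1];cv2.imwrite("pics/t11.png",im)
cv2.imwrite("pics/t11z.png",cv2.resize(im[120:300,120:380],None,fx=3,fy=3,interpolation=cv2.INTER_CUBIC))
a=r.capture("scene")[:,:,::-1]
cv2.imwrite("pics/s11.png",cv2.resize(a[130:290,180:390],None,fx=3.7,fy=3.7,interpolation=cv2.INTER_CUBIC))
E
```

```text
t 14.65 tcpF [-0.0015 -0.2637  0.2071] tipF [-0.0015 -0.2637  0.1991] fF [-0.062   0.2117 -0.3893] w 0.006 j [-13.8  12.  -17.4  -0.1 -60.6   4. ]
```

View pics/t11z.png

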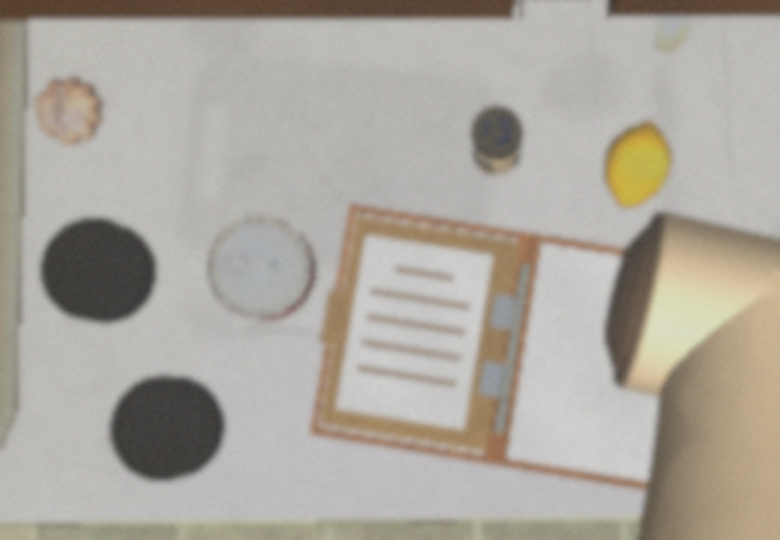

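View pics/s11.png

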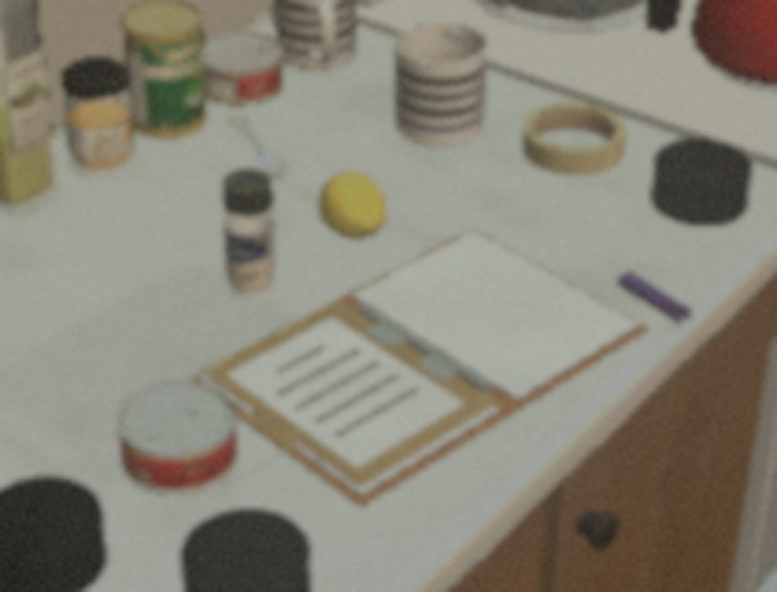

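```bash
python3 - <<'E'
from h import *
print("tin",w2f(plane("top",tz(262,268),.04)),w2f(plane("scene",sz(178,414),.04)))
print("leaf outer corners",w2f(tri(tz(352,212),sz(206,374))),w2f(tri(tz(320,425),sz(361,484))))
a,b=cv2.imread("pics/top0.png"),cv2.imread("pics/t11.png")
d=(cv2.absdiff(a,b).max(2)>40);d=cv2.morphologyEx(d.astype('uint8'),cv2.MORPH_OPEN,np.ones((3,3)))
for s in cv2.connectedComponentsWithStats(d)[2][1:]: print(s)
r.finish_job()
E
```

```text
tin [0.0313 0.2154 0.04  ] [0.0357 0.2142 0.04  ]
leaf outer corners [0.0896 0.1503 0.0132] [-0.0898  0.1494  0.0149]
[ 289  191  118  165 4041]
[ 227  192   66   78 1388]
[ 404  201   56  108 2769]
[433 204  27  27 492]
[340 206  17  34 329]
[223 208   3   3   9]
[222 212   3   3   9]
[270 215   3   4  12]
[220 217   3   3   9]
[ 457  222   77   67 3598]
[267 224   3   3   9]
[316 227   3   3   9]
[509 226   5   3  15]
[336 230   5   3  15]
[309 235   4   3  12]
[316 236   3   3   9]
[335 239   4   3  12]
[ 361  239   47   53 1263]
[509 240  14  19 117]
[306 243   8   4  25]
[382 243   5   4  18]
[316 245   4   3  12]
[377 249   3   3   9]
[304 252  10   4  33]
[315 254   4   3  12]
[322 255   4   3  12]
[532 262   4   3  12]
[357 265   8  19  99]
[380 314   6   5  25]
[328 358   3   6  18]
[344 365   6   3  18]
[ 309  368   43   52 1898]
[ 225  381   60   39 1479]
[368 394   3   3   9]
[551 409   9  11  63]
[384 417   5   3  14]
the job is handed in; nothing more can be done
```

The job is done and handed in at about 15 s, with the arm clear of everything.

**What I did:** With the closed fingertips I pushed the tuna tin sideways off the left-hand page. I then pushed the leaf by its tab up and over the spine, and pressed it onto the left-hand page until the wrist force read about 9 N.

**Last checks:**
- **Tin:** It stands upright with its centre about 215 mm from the spine, roughly 14 mm clear of the cover edge. The nearest black look-alike was not touched.
- **Leaf:** The images show it flat. Its outer corners measured about 150 mm from the spine at 13–15 mm height. Flat would be about 11 mm, so this is 2–4 mm high, about what the calibration and my hand-picked pixels allow. While pressing, the fingertip stopped at about 11.3 mm.
- **Bystanders:** The jar, lemon, garlic, mug, tape and peg look unmoved in the scene view. The before/after comparison of the top view also differed around the peg and the tape. I put that down to the arm covering that side, since the scene view shows them in the same place.

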